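# Set the depth stop of a sharpening jig with a blade gauge

## Task

At the hardware store's sharpening counter, take the yellow-handled gauge out of the wooden rack and slide its steel blade down the slanted slot of the blue jig, pushing the brass depth stop ahead of it, until the gauge's shoulders sit flush on the steel collar around its mouth, whose height differs from day to day. Press it firmly home for a moment by feel (a push of some 10 to 20 N), never ramming or dropping it, then let go and leave it standing there. Leave the red gauge in the rack and do not disturb or knock over anything else on the counter.

Things in the scene. Friction and masses are not known exactly. Their poses are not given: they have to be found in the camera images.
- gauge_yellow: flat gauge, 0.2-0.4 kg, upright in a rack pocket, hung by its shoulders. Origin: mid tip edge of the blade; z to the handle, y along width, x thickness. Steel blade z 0-75 mm, 60 wide, 5 thick (first 10 mm: 54 wide, 3 thick); dark shoulder bar z 75-87 mm, 100 wide, 16 thick; yellow handle z 87-137 mm, 56 wide, 20 thick: grip across the 20 mm. Either rack pocket
- gauge_red: the same sort of gauge with a red handle and a 50 mm blade (shoulder bar z 50 to 62 mm, handle 62 to 112 mm from its tip origin); stays in the other pocket
- rack: fixed wooden rack, 50 (x) x 250 (y) x 95 mm high, origin under its centre; two pockets open upwards, each 12 mm (x) by 66 mm (y), centred at y = -62.5 and +62.5 mm
- slot_block: fixed blue block of the jig, 52 (x) x 120 (y) mm. Origin: centre of the slot's mouth, 115 mm above the table, in the block's sloping top face (under the collar). z points out of the slot, leaning 0.40 rad from vertical towards the robot; insertion goes along -z. Slot 8 mm wide (x), 63 mm long (y), 100 mm deep, sharp edges. On a 170 x 150 mm dark base plate
- stop_face (a point): middle of the upper face of the brass stop inside the slot. The stop slides along the slot with about 5 N of friction and stays where it is left; a red pointer on the block's +y side moves with it. Starts 35 to 53 mm below the block's top face; the blade, once home on the collar, has pushed it 61 to 71 mm below
- collar_guide: fixed guide of the landing collar; origin and axes as slot_block (tells nothing of the collar's height). It carries a steel collar, 56 x 128 mm with a 12 x 68 mm opening around the slot, locked so that its flat top stands 4 to 14 mm above the block's top face: the height is not measured, find it by touch. It bears 40 N without moving
- torch: black torch lying on the table between rack and jig, 145 mm long, 42 mm thick, origin under its middle
- drain_bottle: white bottle, 76 mm diameter, 220 mm tall, origin under its base, at the back of the table
- oil_bottle: black bottle, 72 mm diameter, 200 mm tall, origin under its base, at the back of the table
- sealer_can: can with a yellow label, 70 mm diameter, 120 mm tall, origin under its base, on the robot's left
- carton: closed cardboard box 100 x 140 x 70 mm, origin under its base, on the robot's right
- screw_tray: red open tray 100 x 160 x 40 mm, origin under its base, on the robot's left
- wrench: steel wrench 150 mm long lying flat near the robot, origin under its middle
Things that resemble listed ones, but are neither listed nor needed, are in the scene too. Leave any orange or purple look-alike of the part that bears slot_block alone.

How it is judged:
By the outcome, as a careful person would: the job done as asked, in the order asked, and still so for the second after the job is handed in, with the robot touching nothing.
It also fails if it takes over 56 s, if anything falls off the work surface, if the arm or the gripper's body presses on something with over 40 N, if the wrist force passes 120 N, or if a joint passes its speed limit or range.

## Robot

A 7-joint arm with a two-finger parallel gripper is mounted at the origin on the work surface. World frame = base frame: x ahead of the robot, y to its left, z up, the work surface at z = 0. Lengths are in m, angles in rad, forces in N, time in s.
With the tool pointing down it reaches from about 0.4 to 0.875 m from the base axis. Payload 19.3 kg.
Tool frame: the origin (TCP) lies at the very end of the fingers, on their centre line; the grasp point (between the pads) lies 19 mm behind it; z points along the fingers, y is the direction in which the jaws open and shut (so a half turn about z gives the same grasp; the last joint's range is limited). The gripper opens to 85 mm and grips with 20 to 120 N. Pads are 22 mm wide; open, the fingers measure 114 mm over their backs; the gripper's body (76 mm by 85 mm) begins 54 mm behind the grasp point. The pads swing forward as they close: fully open they stand 13 mm farther back than shut.
Start: joints at [-1.188, 0.521, -0.036, 1.599, 0.021, 1.021, -0.113], TCP at [0.273, 0.562, 0.231] pointing down, gripper open.
Joint ranges: [-2.91, 2.91], [-0.3, 2.13], [-1.5, 1.42], [0.17, 2.43], [-1.26, 4.41], [0.16, 1.93], [-2.52, 2.52]. Speed limits (rad/s): [1.89, 1.89, 2.39, 2.39, 3.01, 3.01, 3.01].

## Interface

Orientations are given as [roll, pitch, yaw] about the fixed x, y, z axes, in that order (R = Rz(yaw) Ry(pitch) Rx(roll)).
In Python, from workcell import bot gives the robot as it stands.
- The arm moves only by the tool carry_out, never from a script. Its argument "targets" is a list of rows, each a list of 7 numbers: the shift along the tool's x, y, z in mm, then the turn, a rotation vector about the tool's x, y, z in units of 6 degrees (1.0 is 6 degrees), then the closure in counts, from 0 (fully open) to 255 (shut). A call has 1 to 5 rows; each row shifts and turns the commanded pose from where the row before left it, along the tool's axes as they then stand; what a row does not reach is not made up. A row lasts 1/12 s, in which the tool goes at most 41.7 mm and 7.16 degrees, less where a joint would pass 70% of its speed; a pose out of reach is approached as far as the arm can. A call is refused whole if a number of a shift passes 41.7 or a number of a turn 1, either way. A call with a gripper value outside its range is refused whole. The fingers move at their own pace and stop on an object; "force" is the grip in N (left out, the last holds). Time passes only in rows, so rows that do not move let the fingers close. It gives the time, the measured TCP pose, the force and the opening at its end, in the units of the state.
- bot.observe(): the state, without advancing time (a new reading comes with each control period).
- bot.grab_frame(name): name is "scene" or "side" or "wrist"; returns a dict with "color" (420x560x3 uint8, red, green, blue), "z_map" (420x560 float32, m along the optical axis (not along the pixel's ray), 0 where there is no reading), "K" (3x3 intrinsics, pixels), "cam_to_world" (4x4, takes a point from camera to world coordinates); the wrist camera has in their place "T_tool_cam" (4x4, takes a point from camera to tool coordinates, whose origin is the TCP and whose axes are the flange's). Camera axes: x right, y down, z forward; pixel columns grow to the right and rows downward; lengths in m; the calibration is good to about 2 mm. A picture is of the moment at which its call begins: read the wrist's pose just before it.
- bot.job_done(): hands the job in, once; it reports no verdict.
The state is a dict: "clock": time; "qpos": joint angles; "qd": joint speeds; "joint_efforts": joint torques, N m; "position": TCP position; "tool_rot": TCP orientation; "force": force on the tool from outside, world axes, zero at the start; "moment": the same for the moment, N m; "grip_width": finger opening in m.
Only numpy, scipy, OpenCV 4.12 (cv2) and the standard library are available. Lean on these libraries where they do the work, as an engineer would, in place of code of your own. Each camera call takes 0.05 s, during which the arm holds its last target. There are 200 camera calls.

## Working session

There is one attempt and no reset: what is moved stays moved. The work goes in short steps, Python scripts to look and compute and a tool call to move; the robot and the scene stay as the last step left them, time stands still between calls to the robot, and variables do not carry over. Pictures are saved under pics/ and viewed, about 8 in all and at most 12, crops included, and the job is handed in when it is done.

Besides the shell and the picture viewer there is one more tool, called after "Call:" by a JSON object that holds its "op" and its "data", one argument or row to a line. carry_out: Moves the arm, as the interface text tells. Its arguments: {"type":"object","properties":{"targets":{"type":"array","items":{"type":"array","items":{"type":"number"}}},"force":{"type":"number"}},"required":["targets"]}

```bash
ls; mkdir -p pics
cat > h.py <<'E'
import numpy as np, cv2
from workcell import bot
from scipy.spatial.transform import Rotation as R
def snap(n,f=None):
    s=bot.observe(); d=bot.grab_frame(n)
    if n=="wrist":
        T=np.eye(4);T[:3,:3]=R.from_euler('xyz',s["tool_rot"]).as_matrix();T[:3,3]=s["position"]
        d["cam_to_world"]=T@d["T_tool_cam"]
    np.savez(f"{f or n}.npz",**d); return d
def cloud(d):
    K=d["K"];z=d["z_map"];v,u=np.mgrid[:z.shape[0],:z.shape[1]]
    p=np.stack([(u-K[0,2])/K[0,0]*z,(v-K[1,2])/K[1,1]*z,z],-1)
    T=d["cam_to_world"]; w=p@T[:3,:3].T+T[:3,3]; w[z==0]=np.nan; return w
def save(d,n,crop=None,s=1):
    c=d["color"][...,::-1]
    if crop: u0,v0,u1,v1=crop;c=c[v0:v1,u0:u1]
    cv2.imwrite(f"pics/{n}.png",cv2.resize(c,None,fx=s,fy=s,interpolation=cv2.INTER_CUBIC))
E
python3 - <<'E'
from h import *
for n in("scene","side"):
    d=snap(n);save(d,n+"0"); print(n,d["K"].round(1).tolist(),d["cam_to_world"].round(3).tolist())
print(bot.observe())
E
```

```text
pics
scene [[510.6, 0.0, 279.6], [0.0, 510.6, 206.6], [0.0, 0.0, 1.0]] [[-0.556, 0.618, -0.556, 1.294], [0.831, 0.429, -0.354, 0.501], [0.019, -0.659, -0.752, 1.181], [0.0, 0.0, 0.0, 1.0]]
side [[533.4, 0.0, 270.9], [0.0, 533.4, 210.8], [0.0, 0.0, 1.0]] [[0.999, -0.026, 0.042, 0.429], [-0.048, -0.678, 0.733, -1.174], [0.009, -0.734, -0.679, 1.159], [0.0, 0.0, 0.0, 1.0]]
{'clock': 0.1, 'qpos': array([-1.18821164,  0.52196568, -0.03635659,  1.59991812,  0.021163  ,
        1.02107081, -0.11283406]), 'qd': array([-0.0021136 , -0.00245509,  0.00018575,  0.00043011,  0.00081864,
       -0.00145106, -0.00117332]), 'joint_efforts': array([ 5.10742451e-03, -9.28496647e+01,  1.98481210e+00, -3.70533907e+01,
        1.83269317e-02,  5.36215404e-03,  2.39365136e-05]), 'position': array([0.27330101, 0.56176688, 0.23078769]), 'tool_rot': array([-3.14061329e+00,  2.03975579e-05,  2.68876828e+00]), 'force': array([ 1.24044813,  0.71034098, -0.11594012]), 'moment': array([ 0.00160474, -0.00953037, -0.05753925]), 'grip_width': 0.08557964615419435}
```

View pics/scene0.png

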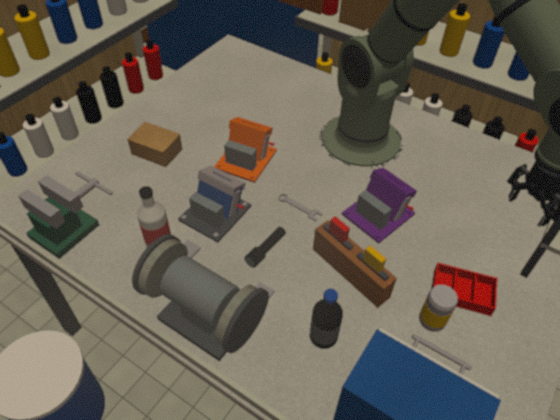

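View pics/side0.png

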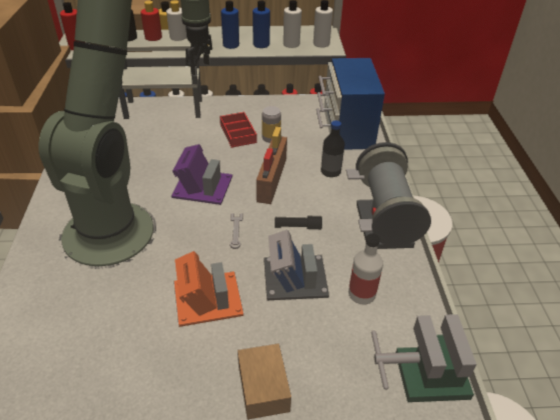

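The scene picture shows the rack at about (355,260), with yellow at (375,255) and red at (340,228), and the blue jig at (218,195). In the side view the jig is at (288,260) and yellow is at (277,137).

Run:
```python
from h import *
a=dict(np.load("scene.npz"));b=dict(np.load("side.npz"))
def cr(d,c): u0,v0,u1,v1=c; return cv2.resize(d["color"][v0:v1,u0:u1,::-1],(400,300),interpolation=cv2.INTER_CUBIC)
im=np.vstack([np.hstack([cr(a,(165,155,265,230+0)),cr(b,(240,215,340,290))]),np.hstack([cr(a,(305,210,405,285)),cr(b,(235,120,315,180))])])
cv2.imwrite("pics/crops.png",im)
wa=cloud(a);wb=cloud(b)
hsv=lambda d:cv2.cvtColor(d["color"],cv2.COLOR_RGB2HSV)
for n,d,w in(("scene",a,wa),("side",b,wb)):
    H=hsv(d);
    for nm,lo,hi,box in(("yellow",(18,120,60),(35,255,255),(.3,.9,-.1,.5)),("red",(0,150,60),(8,255,255),(.3,.9,-.1,.5)),("blue",(95,50,30),(130,255,255),(.3,.8,-.3,.15))):
        m=cv2.inRange(H,lo,hi)>0
        m&=(w[...,0]>box[0])&(w[...,0]<box[1])&(w[...,1]>box[2])&(w[...,1]<box[3])&(w[...,2]>.03)
        nl,lab,st,c=cv2.connectedComponentsWithStats(m.astype(np.uint8))
        for i in range(1,nl):
            if st[i,4]>25: q=w[lab==i]; print(n,nm,st[i,4],c[i].round(),np.nanpercentile(q,[3,50,97],axis=0).round(3).tolist())
```

```text
scene yellow 366 [374. 259.] [[0.521, 0.274, 0.113], [0.537, 0.301, 0.148], [0.545, 0.325, 0.161]]
scene yellow 252 [429. 316.] [[0.541, 0.454, 0.032], [0.555, 0.476, 0.06], [0.559, 0.499, 0.084]]
scene red 175 [340. 227.] [[0.488, 0.156, 0.12], [0.503, 0.183, 0.156], [0.512, 0.205, 0.162]]
scene red 160 [447. 273.] [[0.357, 0.434, 0.031], [0.378, 0.464, 0.038], [0.44, 0.498, 0.045]]
scene blue 463 [216. 196.] [[0.544, -0.252, 0.047], [0.553, -0.189, 0.082], [0.568, -0.143, 0.102]]
side yellow 279 [272. 133.] [[0.489, 0.267, 0.033], [0.519, 0.323, 0.108], [0.54, 0.464, 0.16]]
side red 103 [238. 134.] [[0.353, 0.426, 0.031], [0.393, 0.453, 0.038], [0.456, 0.496, 0.043]]
side red 66 [268. 154.] [[0.484, 0.148, 0.144], [0.496, 0.174, 0.156], [0.508, 0.2, 0.161]]
side blue 253 [297. 270.] [[0.535, -0.265, 0.037], [0.556, -0.244, 0.065], [0.569, -0.158, 0.098]]
```

View pics/crops.png

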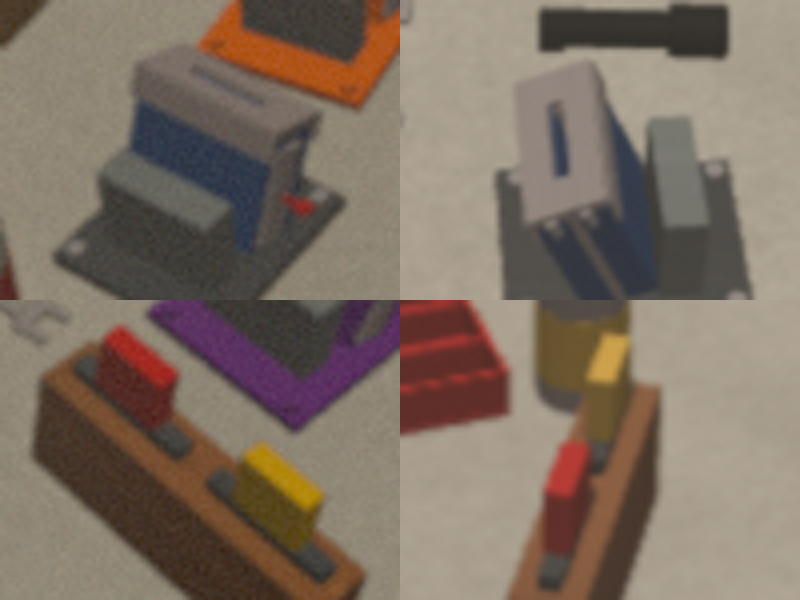

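The crops show the yellow handle in the rack's +y pocket. The jig is blue with a grey sloping collar whose slot runs roughly along y, and a grey support stands behind it.

```bash
cat >> h.py <<'E'
def gaugeR(yaw,tilt=0):  # tool rotation for a part frame Rz(yaw)Ry(-tilt): tool z=-part z, tool x=part y, tool y=part x
    P=R.from_euler('z',yaw)*R.from_euler('y',-tilt)
    return P*R.from_matrix(np.array([[0,1,0],[1,0,0],[0,0,-1]]).T)
def go(pos,Rt):
    s=bot.observe();Rc=R.from_euler('xyz',s["tool_rot"])
    d=Rc.inv().apply(np.array(pos)-s["position"])*1000; r=(Rc.inv()*Rt).as_rotvec()/np.radians(6)
    print("clock",round(s["clock"],2),"shift mm",d.round(1),"turn(6deg)",r.round(2),"shift after turn",Rt.inv().apply(np.array(pos)-s["position"]).round(4)*1000)
E
python3 - <<'E'
from h import *
for n in("scene","side"):
    d=dict(np.load(n+".npz"));w=cloud(d)
    x,y,z=w[...,0],w[...,1],w[...,2]
    # sloping-top plane: iterative fit
    m=(x>.42)&(x<.60)&(y>-.28)&(y<-.11)&(z>.095)&(z<.16)
    P=w[m]; 
    best=None;rng=np.random.default_rng(0)
    for _ in range(500):
        a=P[rng.choice(len(P),3,False)];nn=np.cross(a[1]-a[0],a[2]-a[0]);l=np.linalg.norm(nn)
        if l<1e-6: continue
        nn/=l; nn*=np.sign(nn[2])
        if nn[2]<.8:continue
        k=abs((P-a[0])@nn)<.002
        if best is None or k.sum()>best.sum():best=k
    Q=P[best];c=Q.mean(0);nn=np.linalg.svd(Q-c)[2][2];nn*=np.sign(nn[2])
    # rectangle in plane
    r=cv2.minAreaRect(Q[:,:2].astype(np.float32)*1000)
    print(n,len(P),len(Q),"c",c.round(4),"n",nn.round(3),"tilt",np.arccos(nn[2]).round(3),"yaw",np.degrees(np.arctan2(-nn[1],-nn[0])).round(1),"rect",r)
    e=(abs(x-.54)<.13)&(abs(y-.25)<.2)&(z>.085)&(z<.104)
    r=cv2.minAreaRect(w[e&(abs(y-.24)<.16)][:,:2].astype(np.float32)*1000);print(" rack",r)
    t=(x>.6)&(y>.3)&(y<.8)&(x<1);print(" toolbox z",np.nanpercentile(z[t],99),w[t&(z>.15)].min(0) if (t&(z>.15)).any() else '')
go([.534,.300,.25],gaugeR(np.radians(-16)))
E
```

```text
scene 903 312 c [ 0.5102 -0.2     0.1227] n [-0.399 -0.006  0.917] tilt 0.411 yaw 0.8 rect ((509.3182373046875, -201.93594360351562), (131.66319274902344, 56.17409896850586), 89.82554626464844)
 rack ((512.9605712890625, 239.47494506835938), (252.62570190429688, 56.55569076538086), 74.24408721923828)
 toolbox z 0.23522686530096748 [0.70002271 0.40084005 0.15004283]
side 974 416 c [ 0.5085 -0.2079  0.1213] n [-0.426 -0.008  0.905] tilt 0.44 yaw 1.1 rect ((506.8395690917969, -205.20782470703125), (54.617652893066406, 136.175048828125), 0.995945930480957)
 rack ((508.3314514160156, 234.07183837890625), (258.0135803222656, 51.95806884765625), 74.51332092285156)
 toolbox z 0.23406725661691277 [0.69457329 0.38855097 0.15003239]
clock 0.1 shift mm [-348.9 -121.3  -19.1] turn(6deg) [-1.000e-02  1.000e-02  1.334e+01] shift after turn [-179.8  322.8  -19.2]
```

Call:
{"op": "carry_out", "data": {
  "targets": [
    [-39,-13.5,-2,0,0,0,0],
    [-39,-13.5,-2,0,0,0,0],
    [-39,-13.5,-2,0,0,0,0],
    [-39,-13.5,-2,0,0,0,0],
    [-39,-13.5,-2,0,0,0,0]
  ],
  "force": 60
}}

```text
clock: 0.52
position: [0.4202, 0.4143, 0.2412]
tool_rot: [-3.141, -0.0, 2.689]
force: [1.2, 0.6, -0.1]
grip_width: 0.0856
```

Call:
{"op": "carry_out", "data": {
  "targets": [
    [-39,-13.5,-2,0,0,0,0],
    [-39,-13.5,-2,0,0,0,0],
    [-39,-13.5,-2,0,0,0,0],
    [-37,-13.3,-3,0,0,0,0],
    [0,0,0,0,0,0.95,0]
  ]
}}

```text
clock: 0.93
position: [0.5398, 0.2924, 0.2506]
tool_rot: [-3.14, 0.004, 2.584]
force: [0.7, -0.1, 0.2]
grip_width: 0.0853
```

Call:
{"op": "carry_out", "data": {
  "targets": [
    [0,0,0,0,0,0.95,0],
    [0,0,0,0,0,0.95,0],
    [0,0,0,0,0,0.95,0],
    [0,0,0,0,0,0.95,0],
    [0,0,0,0,0,0.95,0]
  ]
}}

```text
clock: 1.35
position: [0.5341, 0.3001, 0.25]
tool_rot: [-3.141, 0.0, 2.087]
force: [-0.9, 0.5, 0.0]
grip_width: 0.0852
```

Call:
{"op": "carry_out", "data": {
  "targets": [
    [0,0,0,0,0,0.95,0],
    [0,0,0,0,0,0.95,0],
    [0,0,0,0,0,0.95,0],
    [0,0,0,0,0,0.95,0],
    [0,0,0,0,0,0.95,0]
  ]
}}

```text
clock: 1.77
position: [0.534, 0.3002, 0.25]
tool_rot: [-3.141, 0.0, 1.59]
force: [-0.9, 0.7, -0.2]
grip_width: 0.0854
```

Call:
{"op": "carry_out", "data": {
  "targets": [
    [0,0,0,0,0,0.95,0],
    [0,0,0,0,0,0.95,0],
    [0,0,0,0,0,0.95,0],
    [0,0,0,0,0,0,0],
    [0,0,0,0,0,0,0]
  ]
}}

```text
clock: 2.18
position: [0.534, 0.3003, 0.25]
tool_rot: [-3.141, 0.001, 1.299]
force: [0.6, -0.1, -0.2]
grip_width: 0.0852
```

Run:
```python
from h import *
d=snap("wrist","w1");save(d,"w1")
w=cloud(d);H=cv2.cvtColor(d["color"],cv2.COLOR_RGB2HSV)
m=(cv2.inRange(H,(18,120,60),(35,255,255))>0)&(w[...,2]>.148)&(w[...,2]<.17)
m=cv2.erode(m.astype(np.uint8),np.ones((3,3)))>0
q=w[m];print(m.sum(),q.mean(0),np.median(q[:,2]),cv2.minAreaRect(q[:,:2].astype(np.float32)*1000))
go([.534,.300,.25],gaugeR(np.radians(-16)));print(bot.observe()["qpos"].round(2))
```

```text
1420 [0.5292063  0.30020473 0.15614625] 0.1561945268145184 ((529.0045166015625, 299.22723388671875), (53.886234283447266, 18.094974517822266), 74.76708984375)
clock 2.23 shift mm [-0.3  0.   0.1] turn(6deg) [-0.    0.    0.08] shift after turn [-0.3  0.   0.1]
[-0.86  0.51  0.37  1.63 -0.2   1.04 -0.7 ]
```

View pics/w1.png

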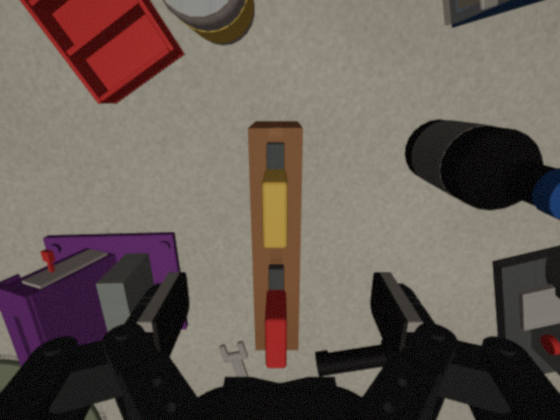

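The wrist view shows the yellow handle top at (275,212), the red at (276,330), and nothing in the fingers' path. I'll descend and grip.

Call:
{"op": "carry_out", "data": {
  "targets": [
    [-1.5,-4.8,30,0,0,0,0],
    [0,0,30,0,0,0,0],
    [0,0,30,0,0,0,0],
    [0,0,26,0,0,0,0],
    [0,0,20,0,0,0,0]
  ]
}}

```text
clock: 2.65
position: [0.5284, 0.2998, 0.1121]
tool_rot: [-3.14, 0.001, 1.299]
force: [-0.2, 0.1, 0.3]
grip_width: 0.0857
```

Call:
{"op": "carry_out", "data": {
  "targets": [
    [0,0,0,0,0,0,0],
    [0,0,0,0,0,0,120],
    [0,0,0,0,0,0,160],
    [0,0,0,0,0,0,255],
    [0,0,0,0,0,0,255]
  ],
  "force": 60
}}

```text
clock: 3.07
position: [0.5297, 0.3004, 0.1157]
tool_rot: [3.14, -0.002, 1.296]
force: [-0.4, 0.0, 0.3]
grip_width: 0.0388
```

Call:
{"op": "carry_out", "data": {
  "targets": [
    [0,0,0,0,0,0,255],
    [0,0,0,0,0,0,255],
    [0,0,0,0,0,0,255],
    [0,0,0,0,0,0,255],
    [0,0,0,0,0,0,255]
  ]
}}

```text
clock: 3.48
position: [0.5296, 0.3003, 0.1152]
tool_rot: [3.141, -0.001, 1.296]
force: [0.1, -0.3, 7.4]
grip_width: 0.0192
```

Call:
{"op": "carry_out", "data": {
  "targets": [
    [0,0,0,0,0,0,255],
    [0,0,0,0,0,0,255],
    [0,0,0,0,0,0,255],
    [0,0,0,0,0,0,255],
    [0,0,0,0,0,0,255]
  ]
}}

```text
clock: 3.9
position: [0.5296, 0.3003, 0.1152]
tool_rot: [3.141, -0.001, 1.296]
force: [-1.2, -0.4, 8.4]
grip_width: 0.0194
```

Call:
{"op": "carry_out", "data": {
  "targets": [
    [0,0,-10,0,0,0,255],
    [0,0,-20,0,0,0,255],
    [0,0,-25,0,0,0,255],
    [0,0,-30,0,0,0,255],
    [0,0,-30,0,0,0,255]
  ],
  "force": 80
}}

```text
clock: 4.32
position: [0.5288, 0.2997, 0.231]
tool_rot: [-3.141, 0.001, 1.296]
force: [0.5, 1.0, -2.5]
grip_width: 0.0191
```

Call:
{"op": "carry_out", "data": {
  "targets": [
    [0,0,-30,0,0,0,255],
    [0,0,-30,0,0,0,255],
    [0,0,0,0,0,0,255],
    [0,0,0,0,0,0,255],
    [0,0,0,0,0,0,255]
  ]
}}

```text
clock: 4.73
position: [0.5287, 0.3, 0.289]
tool_rot: [-3.141, 0.0, 1.296]
force: [-0.0, -0.5, -3.6]
grip_width: 0.0194
```

Run:
```python
from h import *
s=bot.observe();print(s["clock"],s["position"],s["force"],s["grip_width"])
n=np.array([-.389,-.005,.921]);c=np.array([.509,-.203,.122])
Rt=gaugeR(np.radians(.7),.4)
go(c+n*.155,Rt)
R0=R.from_euler('xyz',s["tool_rot"]);print("yaw only",(R0.inv()*gaugeR(np.radians(.7))).as_rotvec()/np.radians(6), "tilt after", (gaugeR(np.radians(.7)).inv()*Rt).as_rotvec()/np.radians(6))
```

```text
4.7333 [0.52868541 0.29995987 0.28896463] [-0.04287326 -0.51780832 -3.59093231] 0.019381627870112786
clock 4.73 shift mm [-506.5   59.7   24.4] turn(6deg) [-3.8   0.55 -2.7 ] shift after turn [-502.7  -88.8  -11.2]
yaw only [-0.00636933  0.0032307  -2.73952004] tilt after [-3.81971863e+00 -2.66821479e-16  0.00000000e+00]
```

Call:
{"op": "carry_out", "data": {
  "targets": [
    [-30,3.6,0,0,0,0,255],
    [-39,4.6,0,0,0,0,255],
    [-39,4.6,0,0,0,0,255],
    [-39,4.6,0,0,0,0,255],
    [-39,4.6,0,0,0,0,255]
  ]
}}

```text
clock: 5.15
position: [0.4985, 0.1133, 0.2881]
tool_rot: [-3.14, 0.001, 1.296]
force: [1.4, -0.7, -2.6]
grip_width: 0.019
```

Call:
{"op": "carry_out", "data": {
  "targets": [
    [-39,4.6,0,0,0,0,255],
    [-39,4.6,0,0,0,0,255],
    [-39,4.6,0,0,0,0,255],
    [-39,4.6,0,0,0,0,255],
    [-39,4.6,0,0,0,0,255]
  ]
}}

```text
clock: 5.57
position: [0.4677, -0.0805, 0.2885]
tool_rot: [-3.14, 0.001, 1.296]
force: [1.3, 0.1, -3.1]
grip_width: 0.0193
```

Call:
{"op": "carry_out", "data": {
  "targets": [
    [-39,4.6,0,0,0,0,255],
    [-39,4.6,0,0,0,0,255],
    [-30,4,0,0,0,-0.9,255],
    [-17,2,0,0,0,-0.9,255],
    [0,0,0,0,0,-0.94,255]
  ]
}}

```text
clock: 5.98
position: [0.4498, -0.2071, 0.2884]
tool_rot: [-3.14, 0.001, 1.583]
force: [-0.2, 1.2, -3.0]
grip_width: 0.0189
```

Call:
{"op": "carry_out", "data": {
  "targets": [
    [0,0,0,-0.95,0,0,255],
    [0,0,0,-0.95,0,0,255],
    [0,0,0,-0.95,0,0,255],
    [0,0,0,-0.97,0,0,255],
    [0,0,0,0,0,0,255]
  ]
}}

```text
clock: 6.4
position: [0.448, -0.2036, 0.2877]
tool_rot: [2.739, -0.001, 1.58]
force: [-0.2, -1.0, -2.5]
grip_width: 0.0194
```

Call:
{"op": "carry_out", "data": {
  "targets": [
    [0,0,0,0,0,0,255],
    [0,0,0,0,0,0,255]
  ]
}}

```text
clock: 6.57
position: [0.4515, -0.2033, 0.289]
tool_rot: [2.744, -0.0, 1.583]
force: [-0.5, 0.1, -3.1]
grip_width: 0.0186
```

Run:
```python
from h import *
s=bot.observe();print(s["clock"],s["position"],s["force"],s["grip_width"],s["qpos"].round(2))
n=np.array([-.389,-.005,.921]);c=np.array([.509,-.203,.122])
go(c+n*.155,gaugeR(np.radians(.7),.4))
d=snap("wrist","w2");save(d,"w2",s=1.4)
e=snap("side","s2");save(e,"s2",(210,190,350,295),5)
```

```text
6.5667 [ 0.45146311 -0.20326535  0.28898049] [-0.46465031  0.06088514 -3.1454529 ] 0.018637403993997326 [-0.04  0.08  0.49  2.16 -0.39  0.58  0.74]
clock 6.57 shift mm [ -0.5 -11.9  21.3] turn(6deg) [-0.02 -0.    0.  ] shift after turn [ -0.5 -12.   21.2]
```

View pics/w2.png

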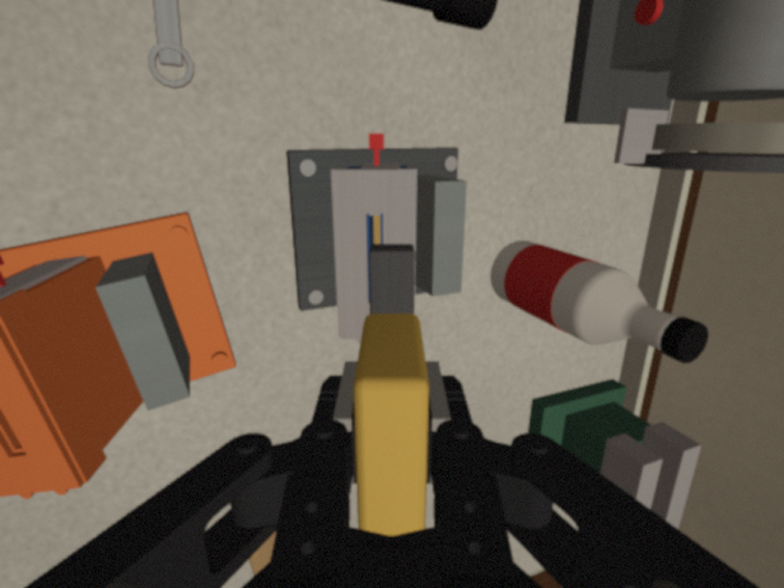

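The wrist view (shown at 1.4x) has the slot mouth at about (374,215) and the shoulder bar's +y end at (392,250). The red pointer is at (376,145). Next I'll measure the collar and gauge in tool coordinates.

```bash
cat > m.py <<'E'
from h import *
import sys
def meas(f):
    d=dict(np.load(f+".npz"));T=d["T_tool_cam"];e=dict(d);e["cam_to_world"]=T;t=cloud(e)*1000;w=cloud(d)
    H=cv2.cvtColor(d["color"],cv2.COLOR_RGB2HSV);g=(H[...,1]<70)
    # shoulder bar: dark, near tool
    cols=lambda m:[np.percentile(t[m][:,i],[2,50,98]).round(1).tolist() for i in range(3)]
    b=(abs(t[...,1])<25)&(t[...,0]>29)&(t[...,0]<70)&(t[...,2]>-8)&(t[...,2]<30)
    print("shoulder",b.sum(),cols(b) if b.any() else '')
    hd=(cv2.inRange(H,(18,100,60),(35,255,255))>0)&(t[...,2]<15)
    print("handle",hd.sum(),cols(hd))
    n=np.array([-.389,-.005,.921])
    m=(abs(w[...,0]-.509)<.045)&(abs(w[...,1]+.203)<.09)
    h=(w-np.array([.509,-.203,.122]))@n
    m&=(abs(h)<.006)&(d["color"].max(2)>75)
    Q=t[m];c=Q.mean(0);nn=np.linalg.svd(Q-c)[2][2];nn*=np.sign(nn[2]);k=abs((t-c)@nn)<1.5;m&=k
    Q=t[m];c=Q.mean(0);nn=np.linalg.svd(Q-c)[2][2];nn*=np.sign(nn[2])
    print("collar",m.sum(),"normal(tool)",nn.round(3),cols(m),"c",c.round(1))
    r=cv2.minAreaRect(Q[:,:2].astype(np.float32));print(r)
    return d,t,w,m
if __name__=="__main__":
    d,t,w,m=meas(sys.argv[1]);im=d["color"].copy();im[m]=(0,255,0)
    for v in range(140,250,8):
        u=np.where(m[v])[0]
        if len(u): 
            gaps=np.where(np.diff(u)>3)[0];print(v,"u",u[0],[(u[i],u[i+1]) for i in gaps],u[-1],"ty",t[v,u[0],1].round(1),[(t[v,u[i],1].round(1),t[v,u[i+1],1].round(1)) for i in gaps],t[v,u[-1],1].round(1),"tx",t[v,u[0],0].round(1),"z",t[v,u[0],2].round(1))
E
python3 m.py w2
```

```text
shoulder 1335 [[29.4, 39.9, 47.9], [-8.2, -0.8, 7.0], [7.5, 8.8, 18.7]]
handle 7758 [[-22.2, 12.3, 26.2], [-10.2, -0.8, 8.8], [-42.3, -40.8, 0.5]]
collar 3952 normal(tool) [0.001 0.001 1.   ] [[-58.7, 27.7, 62.5], [-40.3, -23.6, 13.5], [176.7, 177.8, 179.2]] c [ 18.4 -18.9 177.9]
((-0.743804931640625, -12.985456466674805), (56.014976501464844, 128.577880859375), 89.84182739257812)
140 u 239 [] 295 ty -40.5 [] 14.7 tx 45.2 z 179.0
148 u 239 [] 295 ty -40.5 [] 14.7 tx 37.7 z 176.9
156 u 239 [(np.int64(261), np.int64(273))] 295 ty -41.0 [(np.float64(-19.0), np.float64(-7.1))] 14.9 tx 29.6 z 177.8
164 u 240 [(np.int64(261), np.int64(274))] 294 ty -40.4 [(np.float64(-19.2), np.float64(-6.1))] 14.0 tx 21.4 z 178.5
172 u 240 [(np.int64(261), np.int64(274))] 294 ty -40.6 [(np.float64(-19.3), np.float64(-6.2))] 14.1 tx 13.5 z 177.4
180 u 240 [] 261 ty -41.0 [] -19.5 tx 5.1 z 177.7
188 u 241 [] 261 ty -40.3 [] -19.7 tx -3.4 z 177.7
196 u 241 [] 261 ty -40.8 [] -19.8 tx -12.5 z 179.4
204 u 242 [] 262 ty -40.0 [] -19.0 tx -20.9 z 178.1
212 u 242 [] 262 ty -40.3 [] -19.1 tx -29.7 z 177.8
220 u 242 [] 263 ty -40.5 [] -18.2 tx -38.6 z 177.3
228 u 243 [] 260 ty -39.8 [] -21.6 tx -47.8 z 177.4
236 u 243 [] 258 ty -40.2 [] -24.0 tx -57.2 z 177.3
```

Run:
```python
from h import *
d=dict(np.load("w2.npz"));save(d,"w2c",(225,110,345,240),6);print(d["T_tool_cam"].round(3).tolist(),d["K"].tolist())
```

```text
[[-0.0, -0.945, -0.327, 0.085], [1.0, -0.0, -0.0, -0.001], [0.0, -0.327, 0.945, -0.142], [0.0, 0.0, 0.0, 1.0]] [[321.1468548425804, 0.0, 279.3690397696322], [0.0, 321.1468548425804, 208.298249418008], [0.0, 0.0, 1.0]]
```

View pics/w2c.png

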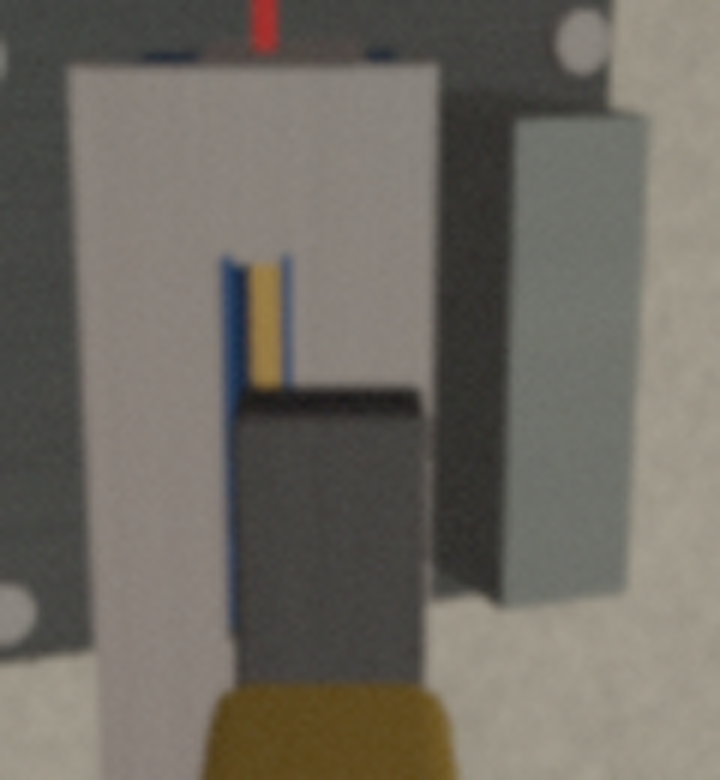

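Axes are aligned. The gauge needs −12.2 mm along tool y, and its tip is about 82 mm off the collar. I'll close in and measure once more.

Call:
{"op": "carry_out", "data": {
  "targets": [
    [0,-6,10,0,0,0,255],
    [0,-6.2,15,0,0,0,255],
    [0,0,25,0,0,0,255],
    [0,0,20,0,0,0,255],
    [0,0,0,0,0,0,255]
  ]
}}

```text
clock: 7.08
position: [0.4677, -0.2022, 0.2168]
tool_rot: [2.747, -0.001, 1.585]
force: [-1.6, 1.4, -4.0]
grip_width: 0.019
```

Call:
{"op": "carry_out", "data": {
  "targets": [
    [0,0,0,0,0,0,255],
    [0,0,0,0,0,0,255]
  ]
}}

```text
clock: 7.25
position: [0.4675, -0.2035, 0.2208]
tool_rot: [2.742, 0.0, 1.583]
force: [0.3, -0.6, -2.8]
grip_width: 0.0191
```

```bash
python3 - <<'E'
from h import *
s=bot.observe();print(s["position"],s["tool_rot"],s["force"])
d=snap("wrist","w3");save(d,"w3",(200,90,360,240),5)
E
python3 m.py w3
```

```text
[ 0.4675435  -0.20348589  0.22075202] [2.74174997e+00 1.39848584e-04 1.58286201e+00] [ 0.33894372 -0.60428464 -2.83575127]
shoulder 1331 [[29.5, 40.0, 47.9], [-8.2, -0.8, 7.0], [7.5, 8.8, 18.5]]
handle 7764 [[-22.2, 12.3, 26.2], [-10.2, -0.8, 8.8], [-42.3, -40.8, 0.6]]
collar 5627 normal(tool) [0.001 0.    1.   ] [[-39.9, 32.7, 62.9], [-28.9, -4.0, 25.7], [107.6, 108.7, 110.0]] c [ 24.5  -2.2 108.7]
((8.481590270996094, -1.6200389862060547), (56.222259521484375, 110.73551177978516), 89.74104309082031)
140 u 242 [] 314 ty -29.5 [] 25.9 tx 53.8 z 109.3
148 u 242 [] 314 ty -29.7 [] 26.2 tx 47.8 z 108.5
156 u 243 [] 313 ty -29.2 [] 25.6 tx 41.5 z 109.0
164 u 243 [] 312 ty -29.3 [] 25.0 tx 35.4 z 107.9
172 u 243 [(np.int64(270), np.int64(287))] 313 ty -29.6 [(np.float64(-8.2), np.float64(5.4))] 26.0 tx 28.9 z 108.3
180 u 244 [(np.int64(263), np.int64(296))] 313 ty -28.9 [(np.float64(-13.9), np.float64(12.6))] 26.2 tx 22.6 z 107.5
188 u 244 [(np.int64(263), np.int64(296))] 312 ty -29.4 [(np.float64(-13.9), np.float64(12.8))] 25.7 tx 15.5 z 109.3
196 u 244 [(np.int64(263), np.int64(296))] 312 ty -29.7 [(np.float64(-14.1), np.float64(12.8))] 25.8 tx 8.6 z 109.8
204 u 245 [(np.int64(263), np.int64(296))] 312 ty -29.1 [(np.float64(-14.2), np.float64(13.0))] 26.1 tx 1.5 z 110.3
212 u 245 [(np.int64(263), np.int64(296))] 312 ty -29.1 [(np.float64(-14.3), np.float64(13.1))] 26.4 tx -4.6 z 107.7
220 u 245 [(np.int64(263), np.int64(296))] 311 ty -29.4 [(np.float64(-14.4), np.float64(13.2))] 25.7 tx -11.9 z 108.4
228 u 246 [(np.int64(260), np.int64(300))] 311 ty -28.9 [(np.float64(-17.1), np.float64(16.7))] 26.0 tx -19.4 z 108.9
236 u 246 [(np.int64(258), np.int64(301))] 311 ty -29.2 [(np.float64(-18.9), np.float64(17.7))] 26.3 tx -26.8 z 109.0
244 u 246 [(np.int64(257), np.int64(302))] 311 ty -29.3 [(np.float64(-19.9), np.float64(18.7))] 26.6 tx -34.0 z 108.5
```

View pics/w3.png

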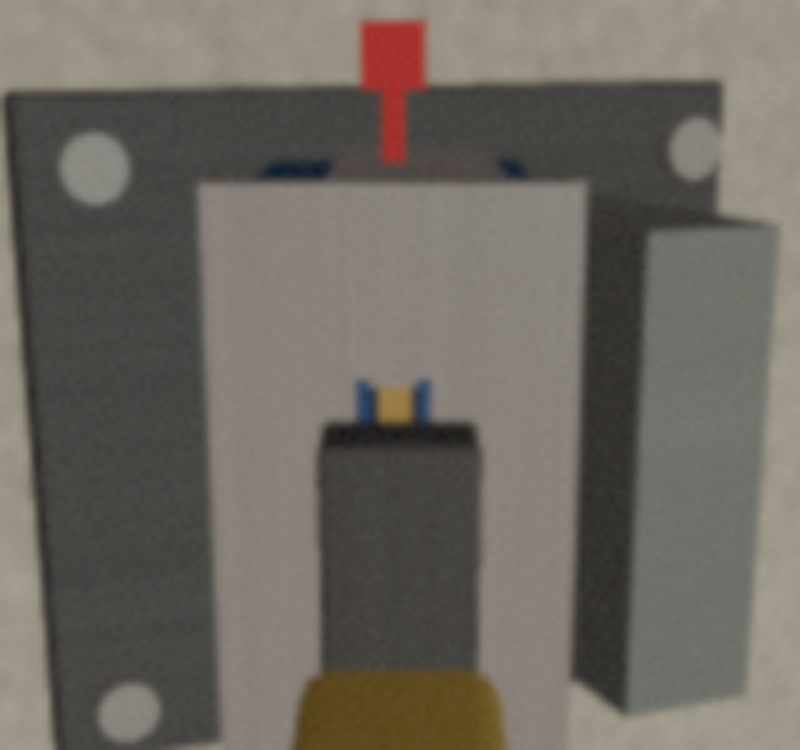

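In w3 the slot centre is at about 394 and the shoulder's centre at about 400, so I need roughly −1 mm in tool y. The collar is 13 mm below the tip. I'll enter slowly.

Call:
{"op": "carry_out", "data": {
  "targets": [
    [0.3,-1,0,0,0,0,255],
    [0,0,4,0,0,0,255],
    [0,0,4,0,0,0,255],
    [0,0,4,0,0,0,255],
    [0,0,3,0,0,0,255]
  ]
}}

```text
clock: 7.72
position: [0.4725, -0.2028, 0.2055]
tool_rot: [2.742, -0.0, 1.583]
force: [-0.3, 0.4, -2.6]
grip_width: 0.0191
```

Call:
{"op": "carry_out", "data": {
  "targets": [
    [0,0,3,0,0,0,255],
    [0,0,3,0,0,0,255],
    [0,0,3,0,0,0,255],
    [0,0,0,0,0,0,255]
  ]
}}

```text
clock: 8.05
position: [0.4758, -0.2028, 0.197]
tool_rot: [2.742, -0.0, 1.583]
force: [0.1, 0.0, -3.6]
grip_width: 0.0191
```

Call:
{"op": "carry_out", "data": {
  "targets": [
    [0,0,2.5,0,0,0,255],
    [0,0,2.5,0,0,0,255],
    [0,0,2.5,0,0,0,255],
    [0,0,2.5,0,0,0,255],
    [0,0,0,0,0,0,255]
  ]
}}

```text
clock: 8.47
position: [0.4798, -0.2026, 0.1879]
tool_rot: [2.742, -0.0, 1.583]
force: [0.1, 0.6, -5.1]
grip_width: 0.0189
```

Call:
{"op": "carry_out", "data": {
  "targets": [
    [0,0,3,0,0,0,255],
    [0,0,3,0,0,0,255],
    [0,0,3,0,0,0,255],
    [0,0,3,0,0,0,255],
    [0,0,0,0,0,0,255]
  ]
}}

```text
clock: 8.88
position: [0.4844, -0.2026, 0.1767]
tool_rot: [2.742, -0.0, 1.583]
force: [1.1, 2.3, -3.3]
grip_width: 0.0192
```

Call:
{"op": "carry_out", "data": {
  "targets": [
    [0,0,3,0,0,0,255],
    [0,0,3,0,0,0,255],
    [0,0,3,0,0,0,255],
    [0,0,2,0,0,0,255],
    [0,0,0,0,0,0,255]
  ]
}}

```text
clock: 9.3
position: [0.4887, -0.2026, 0.1667]
tool_rot: [2.742, -0.0, 1.583]
force: [0.8, 3.2, -4.0]
grip_width: 0.0194
```

```bash
cat > st.py <<'E'
from h import *
s=bot.observe();Rc=R.from_euler('xyz',s["tool_rot"])
c=np.array([.4675435,-.20348589,.22075202]);R0=gaugeR(np.radians(.69),.3998)
g=np.array([0,0,-3.1])
print(s["clock"],"adv from w3 (tool axes mm)",(R0.inv().apply(s["position"]-c)*1000).round(2),"F tool",Rc.inv().apply(s["force"]-g).round(1),"M tool",Rc.inv().apply(s["moment"]).round(2))
E
python3 st.py
```

```text
9.3 adv from w3 (tool axes mm) [ 0.61 -1.48 58.01] F tool [3.2 0.4 1.1] M tool [ 0.57  0.92 -0.  ]
```

Call:
{"op": "carry_out", "data": {
  "targets": [
    [0.6,0,2,0,0,0,255],
    [0,0,3,0,0,0,255],
    [0,0,3,0,0,0,255],
    [0,0,2,0,0,0,255],
    [0,0,0,0,0,0,255]
  ]
}}

```text
clock: 9.72
position: [0.4926, -0.2022, 0.1576]
tool_rot: [2.742, 0.0, 1.583]
force: [-0.4, 1.0, -2.6]
grip_width: 0.0191
```

```bash
python3 st.py
```

```text
9.7167 adv from w3 (tool axes mm) [ 0.96 -1.47 67.96] F tool [ 1.  -0.2 -0.6] M tool [ 0.67  0.14 -0.05]
```

Call:
{"op": "carry_out", "data": {
  "targets": [
    [0.2,0,2,0,0,0,255],
    [0,0,2,0,0,0,255],
    [0,0,2,0,0,0,255],
    [0,0,2,0,0,0,255],
    [0,0,2,0,0,0,255]
  ]
}}

```text
clock: 10.13
position: [0.4966, -0.202, 0.1487]
tool_rot: [2.741, 0.0, 1.583]
force: [-1.5, -0.3, 1.8]
grip_width: 0.0192
```

```bash
python3 st.py
```

```text
10.1333 adv from w3 (tool axes mm) [ 1.14 -1.29 77.67] F tool [-0.3  0.5 -5.1] M tool [ 0.68 -0.09 -0.01]
```

Pushing the stop now: about 5 N along the axis, no side force. I'll go on gently.

Call:
{"op": "carry_out", "data": {
  "targets": [
    [0,0,1.5,0,0,0,255],
    [0,0,1.5,0,0,0,255],
    [0,0,1,0,0,0,255],
    [0,0,1,0,0,0,255],
    [0,0,0.5,0,0,0,255]
  ]
}}

```text
clock: 10.55
position: [0.4987, -0.2019, 0.1437]
tool_rot: [2.741, 0.0, 1.583]
force: [-1.8, -1.4, 1.8]
grip_width: 0.0192
```

```bash
python3 st.py
```

```text
10.55 adv from w3 (tool axes mm) [ 1.23 -1.26 83.16] F tool [-1.4  0.2 -5.2] M tool [ 0.49 -0.29  0.03]
```

Call:
{"op": "carry_out", "data": {
  "targets": [
    [0,0,0.7,0,0,0,255],
    [0,0,0.6,0,0,0,255],
    [0,0,0.6,0,0,0,255],
    [0,0,0.6,0,0,0,255]
  ]
}}

```text
clock: 10.88
position: [0.4997, -0.2019, 0.1414]
tool_rot: [2.741, 0.0, 1.583]
force: [-1.4, -2.1, 1.3]
grip_width: 0.0192
```

```bash
python3 st.py
```

```text
10.8833 adv from w3 (tool axes mm) [ 1.24 -1.29 85.59] F tool [-2.1  0.4 -4.6] M tool [ 0.45 -0.36 -0.05]
```

Call:
{"op": "carry_out", "data": {
  "targets": [
    [-0.3,0,0.4,0,0,0,255],
    [0,0,0.4,0,0,0,255],
    [0,0,0.4,0,0,0,255],
    [0,0,0.4,0,0,0,255]
  ]
}}

```text
clock: 11.22
position: [0.5003, -0.202, 0.1399]
tool_rot: [2.742, -0.0, 1.583]
force: [-1.3, -1.0, 2.0]
grip_width: 0.0191
```

```bash
python3 st.py
```

```text
11.2167 adv from w3 (tool axes mm) [ 1.11 -1.32 87.22] F tool [-1.   0.8 -5.3] M tool [ 0.39 -0.06 -0.06]
```

Call:
{"op": "carry_out", "data": {
  "targets": [
    [0,0,0.4,0,0,0,255],
    [0,0,0.4,0,0,0,255],
    [0,0,0.3,0,0,0,255]
  ]
}}

```text
clock: 11.47
position: [0.5006, -0.202, 0.1391]
tool_rot: [2.741, -0.0, 1.583]
force: [-9.4, 0.7, 17.5]
grip_width: 0.0192
```

```bash
python3 st.py
```

```text
11.4667 adv from w3 (tool axes mm) [ 1.05 -1.3  88.13] F tool [  0.8  -0.6 -22.7] M tool [0.78 0.4  0.02]
```

Collar contact: the axial push jumped from 5 to 23 N. I'll ease slightly and hold.

Call:
{"op": "carry_out", "data": {
  "targets": [
    [0,0,-0.15,0,0,0,255],
    [0,0,0,0,0,0,255],
    [0,0,0,0,0,0,255]
  ]
}}

```text
clock: 11.72
position: [0.5006, -0.202, 0.1391]
tool_rot: [2.742, 0.0, 1.583]
force: [-2.6, 0.5, 4.4]
grip_width: 0.0193
```

```bash
python3 st.py
```

```text
11.7167 adv from w3 (tool axes mm) [ 1.06 -1.33 88.08] F tool [ 0.5  0.5 -7.9] M tool [0.53 0.12 0.04]
```

Call:
{"op": "carry_out", "data": {
  "targets": [
    [0,0,0.08,0,0,0,255],
    [0,0,0,0,0,0,255],
    [0,0,0,0,0,0,255]
  ]
}}

```text
clock: 11.97
position: [0.5006, -0.202, 0.1391]
tool_rot: [2.741, -0.0, 1.583]
force: [-3.7, -0.2, 6.3]
grip_width: 0.0192
```

```bash
python3 st.py
```

```text
11.9667 adv from w3 (tool axes mm) [ 1.05 -1.29 88.1 ] F tool [ -0.2   0.3 -10.1] M tool [0.59 0.15 0.  ]
```

Call:
{"op": "carry_out", "data": {
  "targets": [
    [0,0,0.12,0,0,0,255],
    [0,0,0,0,0,0,255],
    [0,0,0,0,0,0,255]
  ]
}}

```text
clock: 12.22
position: [0.5006, -0.202, 0.1391]
tool_rot: [2.741, -0.0, 1.583]
force: [-5.4, 0.8, 10.1]
grip_width: 0.0192
```

```bash
python3 st.py
```

```text
12.2167 adv from w3 (tool axes mm) [ 1.05 -1.28 88.11] F tool [  0.9   0.1 -14.2] M tool [ 0.68  0.25 -0.04]
```

Call:
{"op": "carry_out", "data": {
  "targets": [
    [0,0,0.1,0,0,0,255],
    [0,0,0,0,0,0,255],
    [0,0,0,0,0,0,255],
    [0,0,0,0,0,0,255],
    [0,0,0,0,0,0,255]
  ]
}}

```text
clock: 12.63
position: [0.5006, -0.202, 0.1391]
tool_rot: [2.741, -0.0, 1.583]
force: [-7.3, 1.2, 13.4]
grip_width: 0.0193
```

```bash
python3 st.py
python3 - <<'E'
from h import *
d=snap("wrist","w4");save(d,"w4",(200,90,360,240),4.5)
e=snap("side","s4");cv2.imwrite("pics/s4.png",cv2.resize(e["color"][190:295,230:350,::-1],None,fx=5,fy=5,interpolation=cv2.INTER_CUBIC))
E
python3 m.py w4|head -5
```

```text
12.6333 adv from w3 (tool axes mm) [ 1.05 -1.3  88.14] F tool [  1.3  -0.2 -18. ] M tool [0.78 0.31 0.03]
shoulder 6638 [[29.8, 47.6, 63.1], [-24.0, 0.1, 24.0], [7.9, 20.4, 22.6]]
handle 7772 [[-22.2, 12.4, 26.2], [-10.2, -0.8, 8.8], [-42.3, -40.9, 0.4]]
collar 9162 normal(tool) [ 0.001 -0.001  1.   ] [[-4.0, 38.4, 62.4], [-27.7, 0.2, 26.7], [19.5, 20.6, 21.8]] c [35.3 -0.3 20.6]
((-0.9802932739257812, -0.2557868957519531), (56.23359680175781, 128.55458068847656), 89.76412963867188)
148 u 224 [] 335 ty -28.4 [] 27.2 tx 60.9 z 20.0
```

View pics/w4.png

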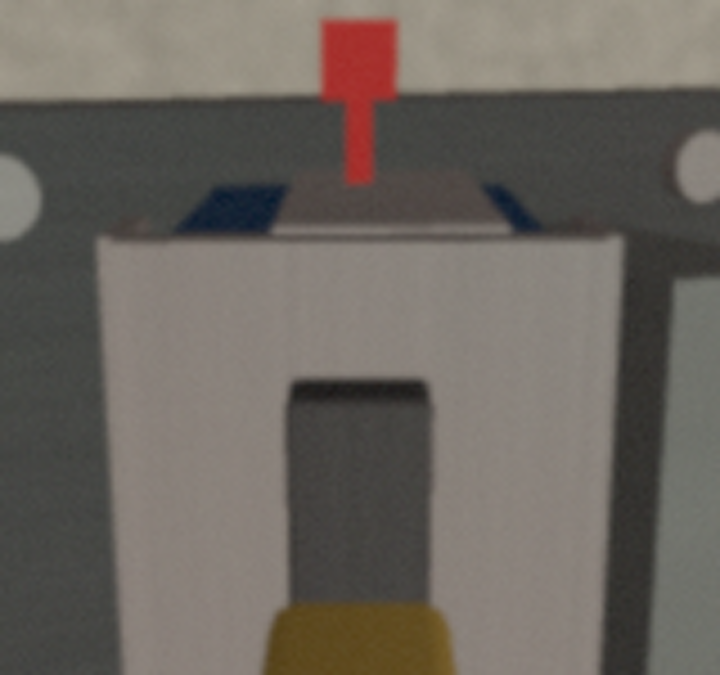

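Shoulder underside (20.8 mm) and collar plane (20.6 mm) coincide and the push was held, so the gauge is flush. The pictured bar (290–430) sits centred on the collar. I'll ease off and release.

Call:
{"op": "carry_out", "data": {
  "targets": [
    [0,0,-0.2,0,0,0,255],
    [0,0,0,0,0,0,255],
    [0,0,0,0,0,0,255]
  ],
  "force": 20
}}

```text
clock: 12.98
position: [0.5006, -0.202, 0.1391]
tool_rot: [2.741, -0.0, 1.583]
force: [-4.4, 0.2, 8.5]
grip_width: 0.0193
```

Call:
{"op": "carry_out", "data": {
  "targets": [
    [0,0,0,0,0,0,150],
    [0,0,0,0,0,0,150],
    [0,0,0,0,0,0,140],
    [0,0,0,0,0,0,140],
    [0,0,0,0,0,0,140]
  ]
}}

```text
clock: 13.4
position: [0.5006, -0.202, 0.1389]
tool_rot: [2.742, 0.0, 1.583]
force: [0.2, 0.1, 0.4]
grip_width: 0.0384
```

```bash
python3 st.py
python3 - <<'E'
from h import *
print(bot.observe()["grip_width"]);d=snap("wrist","w5")
E
python3 m.py w5|head -4
```

```text
13.4 adv from w3 (tool axes mm) [ 1.06 -1.38 88.29] F tool [ 0.1  1.5 -3.2] M tool [ 0.4  -0.03  0.02]
0.03836249406719908
shoulder 6634 [[29.9, 47.5, 63.0], [-24.0, -0.1, 24.0], [7.7, 20.2, 23.1]]
handle 7580 [[-22.0, 12.8, 26.0], [-10.1, -0.8, 8.3], [-42.5, -41.1, 0.1]]
collar 11523 normal(tool) [ 0. -0.  1.] [[-60.2, 29.1, 62.2], [-27.4, 2.2, 26.8], [19.3, 20.4, 21.6]] c [20.2  0.  20.4]
((-1.0687637329101562, -0.2755260467529297), (56.27466583251953, 128.76710510253906), 89.85877227783203)
```

Call:
{"op": "carry_out", "data": {
  "targets": [
    [0,0,-5,0,0,0,140],
    [0,0,-10,0,0,0,140],
    [0,0,-20,0,0,0,140],
    [0,0,-30,0,0,0,140],
    [0,0,-30,0,0,0,140]
  ]
}}

```text
clock: 13.87
position: [0.4622, -0.2027, 0.2269]
tool_rot: [2.744, -0.001, 1.582]
force: [1.1, 0.6, 1.1]
grip_width: 0.0385
```

Call:
{"op": "carry_out", "data": {
  "targets": [
    [0,0,-30,0,0,0,140],
    [0,0,0,0,0,0,140],
    [0,0,0,0,0,0,140],
    [0,0,0,0,0,0,140],
    [0,0,0,0,0,0,140]
  ]
}}

```text
clock: 14.28
position: [0.4518, -0.2024, 0.2533]
tool_rot: [2.743, -0.0, 1.583]
force: [0.6, 0.3, -0.1]
grip_width: 0.0388
```

Run:
```python
from h import *
a=snap("wrist","w6");b=snap("scene","s6");c=snap("side","d6")
f=lambda d,c:cv2.resize(d["color"][c[1]:c[3],c[0]:c[2],::-1],(400,300),interpolation=cv2.INTER_CUBIC)
cv2.imwrite("pics/end.png",np.vstack([np.hstack([f(a,(0,0,560,420)),f(b,(165,145,275,228))]),np.hstack([f(b,(100,80,500,380)),f(c,(200,100,400,300))])]))
w=cloud(a);H=cv2.cvtColor(a["color"],cv2.COLOR_RGB2HSV);y=(cv2.inRange(H,(18,100,60),(35,255,255))>0)&(abs(w[...,0]-.49)<.06)
n=np.array([-.389,-.005,.921]);h=w@n*1000
g=(abs(w[...,0]-.509)<.04)&(abs(w[...,1]+.203)<.07)&(a["color"].max(2)>90)&(H[...,1]<60)&(w[...,2]<.145)
print("handle top above collar (expect 62)",np.percentile(h[y],80)-np.median(h[g]),bot.observe()["force"])
```

```text
handle top above collar (expect 62) 62.42519376813959 [-0.91693467  0.12330257  0.08268609]
```

View pics/end.png

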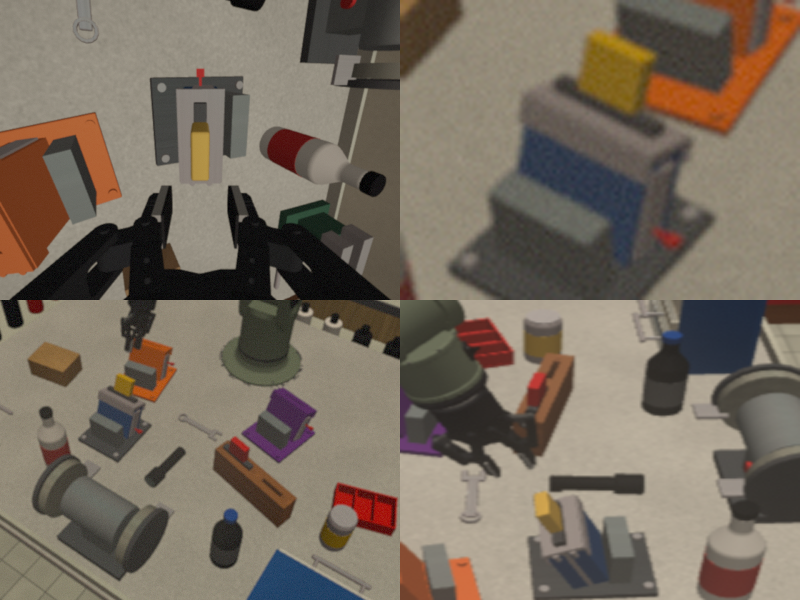

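The yellow gauge stands seated in the blue jig, the red one is still in the rack, and everything else is where it was. The arm is clear, so I'll hand in.

```bash
python3 -c "
from workcell import bot
print(bot.job_done())"
```

```text
the job is handed in; nothing more can be done
None
```

The yellow gauge is home in the blue jig with its shoulders flush on the collar. I let go, backed the arm off and handed the job in at about 14.4 s.

- **Insertion:** The blade pushed the stop at about 5 N. At the collar the push read 23 N in one reading, slightly over the 10–20 N asked. I eased off, and it then dipped to 8 N before I brought it back up to 14–18 N and held it there for about 0.6 s.
- **Final checks:** The handle's top measured 62.4 mm above the collar, against 62 mm when flush. After release the wrist force was about 0. The last pictures show the red gauge still in the rack and nothing else disturbed. No check failed.

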